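# Rake brass clasp rods into a grooved tray

## Task

Take the rake from its rack, set its runners down softly on the two side rails of the sprung tray at the blank landing, with the bar along the grooves, and draw it over the grooves until its teeth stand over the last one, just short of the tray's end block, its runners lightly touching the rails all the way and never pressed with more than 15 N, so that each of the four loose brass rods lies down in a groove of its own. Use only the rake on the rods, stroke again if one is still askew, and stand the rake back centred on its rack. Leave the other things on the bench where they are.

Things in the scene. Friction and masses are not known exactly. Their poses are not given: they have to be found in the camera images.
- cradle: Dark steel cradle fixed to the bench, 190 x 250 mm, walls 34 mm high; origin at the centre of its underside, z up. A wooden tray (164 mm along x, 224 mm along y) floats on springs inside it, centred on it, axes in line. Tray height is NOT measured and differs each time: find it by touch (see tray_rails). The springs give 1 mm per 4 N, for up to about 5 mm.
- tray_rails (a point): Reference point on the cradle's centre line, 50 mm above its origin, cradle axes. The tray's two side rails (flat tops 26 mm wide, centred at x = -69 and +69 mm, running the tray's whole length along y) lie at an unknown height from 1 to 17 mm above this point. The landing and ridges between the rails (112 mm apart) lie 14 mm below their tops.
- grooves (a point): Middle of the six grooves, on the cradle's frame 50 mm above its origin (at cradle y = +10 mm), cradle axes. V-grooves run along x (45 degree walls, 24 mm pitch, 12 mm deep); centre lines at y = -60, -36, -12, 12, 36 and 60 mm from this point. A rod down in a groove sticks 2.5 mm out above the ridges.
- landing (a point): Middle of the tray's blank landing (50 mm along y, from cradle y = -112 to -62 mm), on the cradle's frame at cradle y = -88 mm, 50 mm above its origin, cradle axes. The stroke starts with the rake's handle over this point and goes along +y.
- stroke_end (a point): Where the rake's handle should be at the end of the stroke: cradle y = +62 mm, on the cradle's frame 50 mm above its origin, cradle axes. The tray's end block, as high as the rails, fills its +y end (its face at cradle y = +82 mm); the front of the teeth then stands 16 mm short of it. The teeth would run into it 12 mm farther on or more.
- rake_grip (a point): Centre of the upright wooden handle block (32 x 32 mm, 60 mm tall, top 25 mm above this point) of the loose rake, about 0.3 kg. Rake x lies along its 170 mm bar, z up; the rake looks the same turned half round. The bar is 18 mm thick along y, its top 35 mm below this point. Runners and teeth: see rake_runners.
- rake_runners (a point): Middle of the rake at the level of its runners' undersides, 55 mm below rake_grip. Two flat steel runners at x = -70 and +70 mm (26 mm along x, 44 along y) ride on the tray's rails, bar along the grooves. Five 8 mm teeth at x = -40 to +40 mm reach 9 mm lower, so hang 5 mm above the ridges: they push rods lying on the ridges and pass over rods down in a groove.
- rack: Wooden rack for the rake, fixed to the bench: base 176 x 70 mm with two flat-topped blocks (30 mm along x, 70 mm along y, tops 42 mm above the bench) centred at x = -71 and +71 mm. The rake stands on them by its runners, bar along the rack's x, teeth hanging between. Origin at the centre of the underside.
- rack_top (a point): Middle of the rack, level with the tops of its two blocks (42 mm above the bench): the rake stands with its handle's centre 55 mm straight above this point.
- rod0_mid (a point): Centre of loose brass rod 1 of 4 (all alike): 12 mm thick, 90 mm long over its round ends, along x; 75 g, polished. It starts lying askew across the ridges of the tray. Should it wedge before the teeth, backing the rake off by 10 mm frees it.
- rod1_mid (a point): Centre of loose brass rod 2 of 4 (all alike): 12 mm thick, 90 mm long over its round ends, along x; 75 g, polished. It starts lying askew across the ridges of the tray. Should it wedge before the teeth, backing the rake off by 10 mm frees it.
- rod2_mid (a point): Centre of loose brass rod 3 of 4 (all alike): 12 mm thick, 90 mm long over its round ends, along x; 75 g, polished. It starts lying askew across the ridges of the tray. Should it wedge before the teeth, backing the rake off by 10 mm frees it.
- rod3_mid (a point): Centre of loose brass rod 4 of 4 (all alike): 12 mm thick, 90 mm long over its round ends, along x; 75 g, polished. It starts lying askew across the ridges of the tray. Should it wedge before the teeth, backing the rake off by 10 mm frees it.
- stick_pot: White pot with wooden sticks, 84 mm wide, 100 mm high without the sticks (215 mm with them); bystander, origin under its centre. It may stand on the left or the right of the tray, the rack being on the other side.
- glue_jar: White jar, 56 mm wide, 70 mm high; bystander, origin under its centre.
- mallet: Small hammer lying on the bench, about 0.3 m long; bystander.
Not all that is in view belongs to the job. Leave any green, pink or red look-alike of the part that bears rake_grip alone.

How it is judged:
On the way, in this order (a step that is already met when the one before it is completed fails the run):
1. the rake's runners rest on the tray's rails at the blank landing, bar along the grooves (within 9 degrees) (y of rake_grip in the frame of cradle between -0.105 and -0.072 m and x of rake_grip in the frame of cradle between -0.02 and 0.02 m and angle between the x axis of rake_grip and the x axis of cradle, either way round below 0.15 rad and contact force between rake and tray above 0.4 N), for 0.2 s.
2. the rake rides on the rails over the first grooves (y of rake_grip in the frame of cradle between -0.05 and -0.01 m and x of rake_grip in the frame of cradle between -0.02 and 0.02 m and angle between the x axis of rake_grip and the x axis of cradle, either way round below 0.15 rad and contact force between rake and tray above 0.4 N), for 0.1 s.
3. the rake rides on the rails over the last grooves (y of rake_grip in the frame of cradle between 0.01 and 0.045 m and x of rake_grip in the frame of cradle between -0.02 and 0.02 m and angle between the x axis of rake_grip and the x axis of cradle, either way round below 0.15 rad and contact force between rake and tray above 0.4 N), for 0.1 s.
4. the rake, still on the rails, has come up to the end block (y of rake_grip in the frame of cradle between 0.052 and 0.078 m and x of rake_grip in the frame of cradle between -0.02 and 0.02 m and angle between the x axis of rake_grip and the x axis of cradle, either way round below 0.15 rad and contact force between rake and tray above 0.4 N), for 0.05 s.
At the end, for the whole second after the job is handed in: Each of the four rods lies at rest down in a groove (centre within 4 mm of a groove's centre line and 20 mm of its middle, parallel within 0.06 rad, level), and the rake stands upright and released on its rack, handle within 20 mm of the rack's middle and bar within 0.2 rad of the rack's length (angle between the x axis of each of rod0_mid, rod1_mid, rod2_mid, rod3_mid and the x axis of cradle, either way round below 0.06 rad and (y of rod0_mid in the frame of cradle between -0.054 and -0.046 m or y of rod0_mid in the frame of cradle between -0.03 and -0.022 m or y of rod0_mid in the frame of cradle between -0.006 and 0.002 m or y of rod0_mid in the frame of cradle between 0.018 and 0.026 m or y of rod0_mid in the frame of cradle between 0.042 and 0.05 m or y of rod0_mid in the frame of cradle between 0.066 and 0.074 m) and x of rod0_mid in the frame of cradle between -0.02 and 0.02 m and angle between rod0_mid's own x axis and vertical between 1.5 and 1.64 rad and z of rod0_mid in the frame of cradle between 0.031 and 0.052 m and linear speed of each of rod0, rod1, rod2, rod3 below 0.02 m/s and (y of rod1_mid in the frame of cradle between -0.054 and -0.046 m or y of rod1_mid in the frame of cradle between -0.03 and -0.022 m or y of rod1_mid in the frame of cradle between -0.006 and 0.002 m or y of rod1_mid in the frame of cradle between 0.018 and 0.026 m or y of rod1_mid in the frame of cradle between 0.042 and 0.05 m or y of rod1_mid in the frame of cradle between 0.066 and 0.074 m) and x of rod1_mid in the frame of cradle between -0.02 and 0.02 m and angle between rod1_mid's own x axis and vertical between 1.5 and 1.64 rad and z of rod1_mid in the frame of cradle between 0.031 and 0.052 m and (y of rod2_mid in the frame of cradle between -0.054 and -0.046 m or y of rod2_mid in the frame of cradle between -0.03 and -0.022 m or y of rod2_mid in the frame of cradle between -0.006 and 0.002 m or y of rod2_mid in the frame of cradle between 0.018 and 0.026 m or y of rod2_mid in the frame of cradle between 0.042 and 0.05 m or y of rod2_mid in the frame of cradle between 0.066 and 0.074 m) and x of rod2_mid in the frame of cradle between -0.02 and 0.02 m and angle between rod2_mid's own x axis and vertical between 1.5 and 1.64 rad and z of rod2_mid in the frame of cradle between 0.031 and 0.052 m and (y of rod3_mid in the frame of cradle between -0.054 and -0.046 m or y of rod3_mid in the frame of cradle between -0.03 and -0.022 m or y of rod3_mid in the frame of cradle between -0.006 and 0.002 m or y of rod3_mid in the frame of cradle between 0.018 and 0.026 m or y of rod3_mid in the frame of cradle between 0.042 and 0.05 m or y of rod3_mid in the frame of cradle between 0.066 and 0.074 m) and x of rod3_mid in the frame of cradle between -0.02 and 0.02 m and angle between rod3_mid's own x axis and vertical between 1.5 and 1.64 rad and z of rod3_mid in the frame of cradle between 0.031 and 0.052 m and horizontal distance between rake_grip and rack_top below 0.02 m and angle between the x axis of rake_grip and the x axis of rack, either way round below 0.2 rad and angle between rake_grip's own z axis and vertical below 0.08 rad and z of rake_grip in the frame of rack between 0.092 and 0.102 m and contact force between rake and rack above 0.5 N); the robot touches nothing.
It fails at once if the rake presses on the tray with more than 15 N (contact force between rake and tray above 15 N).
It fails at once if the fingers touch a rod (contact force between the fingers and rod0 above 0.3 N or contact force between the fingers and rod1 above 0.3 N or contact force between the fingers and rod2 above 0.3 N or contact force between the fingers and rod3 above 0.3 N).
It fails at once if a bystander is moved by more than 20 mm (distance of any of stick_pot, glue_jar, mallet from where it was at the start of the episode above 0.02 m).
It also fails if it takes over 70 s, if anything falls off the work surface, if the arm or the gripper's body presses on something with over 40 N, if the wrist force passes 120 N, or if a joint passes its speed limit or range.

## Robot

A 7-joint arm with a two-finger parallel gripper is mounted at the origin on the work surface. World frame = base frame: x ahead of the robot, y to its left, z up, the work surface at z = 0. Lengths are in m, angles in rad, forces in N, time in s.
With the tool pointing down it reaches from about 0.35 to 0.9 m from the base axis. Payload 8.1 kg.
Tool frame: the origin (TCP) lies midway between the tips of the shut fingers; the grasp point (between the pads) lies 19 mm behind it (arm.hold_point_z is the distance from the TCP to the grasp point, in m); z points along the fingers, y is the direction in which the jaws open and shut (so a half turn about z gives the same grasp; the last joint's range is limited). The gripper opens to 92 mm and grips with 3 to 60 N. Pads are 19 mm wide; open, the fingers measure 130 mm over their backs; the gripper's body (75 mm by 190 mm) begins 47 mm behind the grasp point.
Start: joints at [-1.408, 0.434, 0.025, 1.573, -0.012, 1.134, -0.075], TCP at [0.164, 0.603, 0.227] pointing down, gripper open.
Joint ranges: [-2.62, 2.62], [-0.44, 2.09], [-1.27, 1.32], [0.08, 2.57], [-1.32, 4.46], [0.12, 2], [-2.74, 2.74]. Speed limits (rad/s): [2.22, 2.22, 3.01, 3.01, 3.14, 3.14, 3.14].

## Interface

Orientations are given as a rotation vector (axis times angle).
In Python, from cell import arm gives the robot as it stands.
- The arm moves only by the shell command python3 -m pendant 'ROWS' [FORCE]. ROWS is JSON, a list of rows, each a list of 3 entries, a list of its own where there are three numbers: the shift along the tool's x, y, z in m, then the turn, a rotation vector about the tool's x, y, z in degrees, then the finger opening in m, from 0 to 0.0918. A call has 1 to 10 rows; each row shifts and turns the commanded pose from where the row before left it, along the tool's axes as they then stand; what a row does not reach is not made up. A row lasts 1/8 s, in which the tool goes at most 62.5 mm and 10.7 degrees, less where a joint would pass 70% of its speed; a pose out of reach is approached as far as the arm can. A call with a gripper value outside its range is refused whole. The fingers move at their own pace and stop on an object; FORCE is the grip in N (left out, the last holds). Time passes only in rows, so rows that do not move let the fingers close. It gives the time, the measured TCP pose, the force and the opening at its end, in the units of the state.
- arm.observe(): the state, without advancing time (a new reading comes with each control period).
- arm.get_image(name): name is "scene" or "top" or "wrist"; returns (picture, depth): 420x560x3 uint8, red, green, blue; 420x560 float32, m along the optical axis (not along the pixel's ray), 0 where there is no reading.
- arm.camera_params(name): a dict with "fovy" (degrees; the focal length in pixels is half the picture's height over the tangent of half this angle, whatever the lens; pixels are square), "cx", "cy" (the principal point, pixels), "rvec" (rotation vector, rad) and "tvec" (3), from world to camera coordinates, as OpenCV has them; the wrist camera has in their place "mount" (4x4, takes a point from camera to tool coordinates, whose origin is the TCP and whose axes are the flange's). Camera axes: x right, y down, z forward; pixel columns grow to the right and rows downward; lengths in m; the calibration is good to about 2 mm. A picture is of the moment at which its call begins: read the wrist's pose just before it. camera_params takes no time and is no camera call.
- arm.sign_off(): hands the job in, once; it reports no verdict.
Trained networks look in the newest picture that a camera, given by its name, has taken for a name from the list of things; names that differ only in an ending like _2 or _b are one class to them, and where a whole thing is asked for, a point or a joint stands for the part that bears it (a point fixed in the world has none). Each returns a list of dicts, best first, with "conf" (0 to 1); they miss things now and then, are a little off and sometimes report something else, mostly with a low value. They report only what shows in the picture. A call takes as long as a camera call. They do not tell look-alikes from the thing itself.
- arm.look_for(camera, label): "rect" ([centre column, centre row, width, height] in pixels, round what is visible of it).
- arm.masks_of(camera, label): "pixels" (420x560 bool, what is visible of it) and "rect" ([centre column, centre row, width, height] in pixels, round what is visible of it).
The state is a dict: "clock": time; "joints": joint angles; "dq": joint speeds; "joint_efforts": joint torques, N m; "position": TCP position; "ee_rot": TCP orientation; "force": force on the tool from outside, world axes, zero at the start; "ft_torque": the same for the moment, N m; "width": opening from 0.0 (shut) to 1.0 (fully open).
Only numpy, scipy, OpenCV 4.12 (cv2) and the standard library are available. Lean on these libraries where they do the work, as an engineer would, in place of code of your own. Each camera call takes 0.05 s, during which the arm holds its last target.

## Working session

There is one attempt and no reset: what is moved stays moved. The work goes in short steps, Python scripts to look and compute and a shell command to move; the robot and the scene stay as the last step left them, time stands still between calls to the robot, and variables do not carry over. Pictures are saved under pics/ and viewed, and the job is handed in when it is done.

```bash
ls; mkdir -p pics; cat > h.py <<'E'
import numpy as np, cv2
from cell import arm
from scipy.spatial.transform import Rotation as R
def K(n):
    p=arm.camera_params(n); f=210/np.tan(np.radians(p['fovy'])/2)
    return np.array([[f,0,p['cx']],[0,f,p['cy']],[0,0,1]])
def cam2world(n,obs=None):
    p=arm.camera_params(n); T=np.eye(4)
    if 'mount' in p:
        o=obs or arm.observe(); T[:3,:3]=R.from_rotvec(o['ee_rot']).as_matrix(); T[:3,3]=o['position']
        return T@np.array(p['mount'])
    T[:3,:3]=R.from_rotvec(np.ravel(p['rvec'])).as_matrix(); T[:3,3]=np.ravel(p['tvec'])
    return np.linalg.inv(T)
def snap(n,fn):
    o=arm.observe(); im,d=arm.get_image(n); T=cam2world(n,o)
    cv2.imwrite('pics/'+fn+'.png',im[:,:,::-1]); np.savez('pics/'+fn+'.npz',im=im,d=d,T=T,K=K(n))
    return im,d,T
def cloud(d,T,k):
    v,u=np.mgrid[:420,:560]
    P=np.stack([(u-k[0,2])/k[0,0]*d,(v-k[1,2])/k[1,1]*d,d],-1)
    return P@T[:3,:3].T+T[:3,3]
def load(fn):
    z=np.load('pics/'+fn+'.npz'); return z['im'],z['d'],cloud(z['d'],z['T'],z['K']),z['T'],z['K']
E
python3 - <<'E'
from h import *
print(arm.observe())
for n in ['scene','top','wrist']:
    print(n,arm.camera_params(n)); snap(n,n+'0')
E
```

```text
pics
{'clock': 0.0, 'joints': array([-1.40759452,  0.435202  ,  0.02493194,  1.57409067, -0.01161312,
        1.13399744, -0.07512561]), 'dq': array([-0.00154037,  0.00013731,  0.00168061,  0.00107928,  0.00022495,
        0.00076865, -0.00043353]), 'joint_efforts': array([-7.01130266e-04, -6.67856956e+01,  9.84813608e-01, -3.14447629e+01,
       -6.05272944e-02,  4.31114878e-02,  1.58555895e-04]), 'position': array([0.16407073, 0.6025518 , 0.22596001]), 'ee_rot': array([-4.16379007e-01, -3.11378115e+00,  2.43447384e-03]), 'force': array([-0.73619366,  0.6920602 ,  0.53886846]), 'ft_torque': array([-0.01622736,  0.05692232,  0.00307809]), 'width': 0.999084240605238}
scene {'fovy': 53.112376419428735, 'cx': 275.86784992177985, 'cy': 210.6509016586395, 'rvec': array([ 2.3719135 ,  0.96002565, -0.29306415]), 'tvec': array([-0.45172837, -0.19468483,  1.22794532])}
top {'fovy': 50.82339244126595, 'cx': 278.73832427492533, 'cy': 210.6128812013137, 'rvec': array([ 2.18832361, -2.14040119,  0.0800127 ]), 'tvec': array([0.08521085, 0.5644436 , 1.18825661])}
wrist {'fovy': 63.803939815321634, 'cx': 281.83756346908575, 'cy': 201.0610016073667, 'mount': array([[ 4.71208641e-04, -9.59289876e-01, -2.82422932e-01,
         7.54219822e-02],
       [ 9.99997895e-01,  1.01595287e-03, -1.78238235e-03,
         3.77284877e-04],
       [ 1.99674973e-03, -2.82421498e-01,  9.59288335e-01,
        -1.58246997e-01],
       [ 0.00000000e+00,  0.00000000e+00,  0.00000000e+00,
         1.00000000e+00]])}
```

View pics/scene0.png

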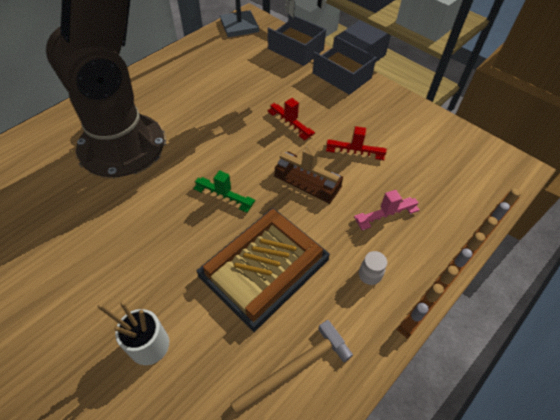

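View pics/top0.png

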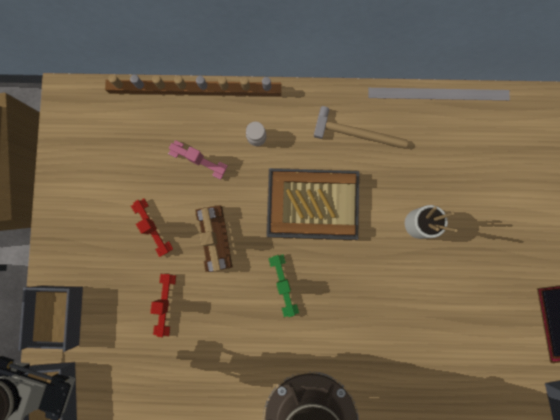

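View pics/wrist0.png

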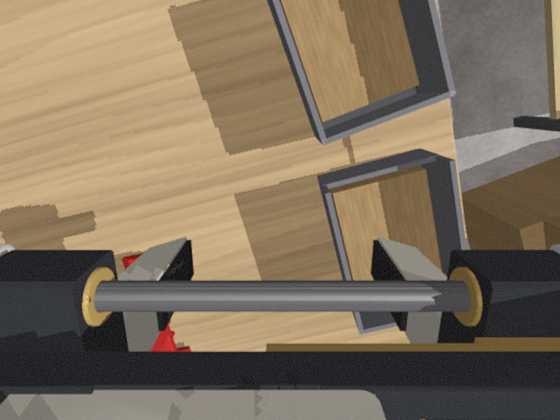

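The candidates for the rake in the scene image are:
- green at (222,185)
- red at (291,110)
- red at (360,140)
- pink at (392,205)
- the wooden/brown one on its rack at (308,165); in the top view it is at (212,238)

The description fits the wooden one. The landing, the pale blank end of the tray, is on the right (-y) side in the top view. Next I'll make crops and measure.

```bash
python3 - <<'E'
from h import *
for n,(c,r,w,h) in [('top0',(210,235,70,60)),('top0',(312,204,70,60)),('scene0',(310,172,60,50)),('scene0',(262,262,80,70))]:
    im,d,P,T,k=load(n)
    c0=im[r-h:r+h,c-w:c+w]; cv2.imwrite(f'pics/crop_{n}_{c}.png',cv2.resize(c0,None,fx=5,fy=5,interpolation=cv2.INTER_CUBIC)[:600,:800,::-1])
for n in ['top0','scene0']:
    im,d,P,T,k=load(n)
    print(n,'d range',d[d>0].min(),d.max(), 'cam',T[:3,3])
    for nm,box in [('table',None)]:
        m=(d>0)&(P[...,0]>.4)&(P[...,0]<.8)&(P[...,1]>-.3)&(P[...,1]<.4)
        print(np.percentile(P[m][:,2],[5,25,50,75,90,99]))
E
cd pics; python3 - <<'E'
import cv2,numpy as np
a=cv2.imread('crop_top0_210.png');b=cv2.imread('crop_top0_312.png');c=cv2.imread('crop_scene0_310.png');d=cv2.imread('crop_scene0_262.png')
f=lambda x:cv2.resize(x,(400,300))
cv2.imwrite('mos.png',np.vstack([np.hstack([f(a),f(b)]),np.hstack([f(c),f(d)])]))
E
```

```text
top0 d range 0.7618179 2.086093 cam [0.44963861 0.07304405 1.23705332]
[-0.00297879 -0.00023603  0.00205088  0.02590498  0.0529494   0.10279075]
scene0 d range 0.7210296 3.115487 cam [ 0.91931051 -0.31135204  0.89874273]
[-0.00135048  0.00046193  0.0020866   0.02910559  0.05422592  0.1038947 ]
```

View pics/mos.png

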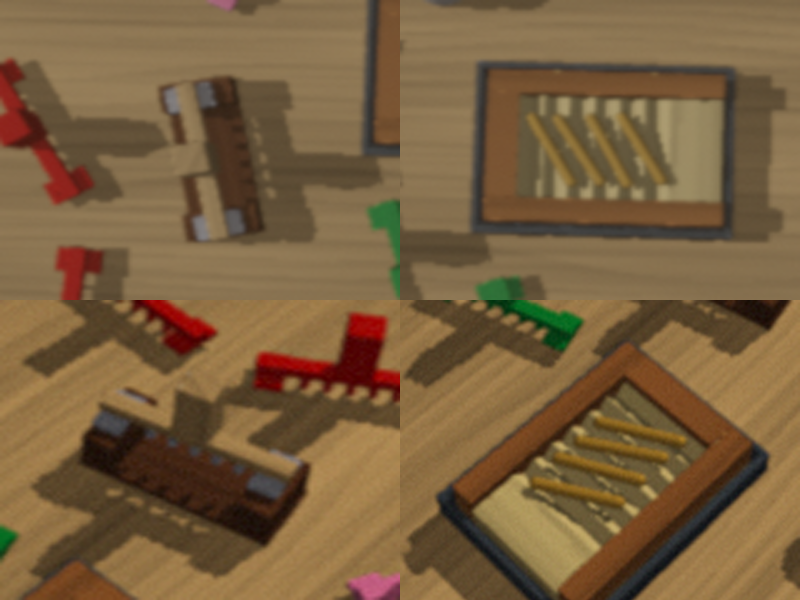

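```bash
python3 - <<'E'
from h import *
for n in ['top','scene']:
    im,d,P,T,k=load(n+'0')
    arm.get_image(n)
    for lab in ['cradle','rack','rake_grip','stick_pot','glue_jar','mallet']:
        for r in arm.masks_of(n,lab)[:3]:
            m=r['pixels']; q=P[m]; 
            print(n,lab,round(r['conf'],2),np.round(r['rect']),'med',np.round(np.median(q,0),3),'zpct',np.round(np.percentile(q[:,2],[5,50,95,99]),3))
            np.save(f'pics/m_{n}_{lab}_{int(r["rect"][0])}.npy',m)
            if lab=='cradle':
                for lo,hi in [(0.02,.2),(.04,.2)]:
                    s=q[(q[:,2]>lo)&(q[:,2]<hi)][:,:2]*1000
                    print('   rect',lo,cv2.minAreaRect(s.astype(np.float32)))
    # rake handle top
    for lo,hi in [(.105,.14),(.055,.075),(.035,.048)]:
        m=(d>0)&(P[...,2]>lo)&(P[...,2]<hi)&(P[...,0]>.35)&(P[...,0]<.65)&(P[...,1]>.17)&(P[...,1]<.36)
        q=P[m]; print(n,lo,len(q),np.round(q.mean(0),4),np.round(np.median(q[:,2]),4),cv2.minAreaRect((q[:,:2]*1000).astype(np.float32)))
E
```

```text
top cradle 0.93 [312. 205.  96.  73.] med [ 0.566 -0.005  0.033] zpct [0.002 0.033 0.054 0.058]
   rect 0.02 ((584.6974487304688, 5.601814270019531), (250.2256317138672, 190.58401489257812), 89.45001220703125)
   rect 0.04 ((580.322021484375, 8.389976501464844), (183.88035583496094, 238.0941619873047), 2.6042122840881348)
top rack 0.61 [214. 240.  38.  69.] med [0.482 0.263 0.01 ] zpct [0.005 0.01  0.044 0.051]
top rake_grip 0.93 [211. 240.  27.  63.] med [0.475 0.277 0.062] zpct [0.044 0.062 0.124 0.126]
top rake_grip 0.88 [152. 229.  38.  56.] med [0.506 0.443 0.03 ] zpct [0.015 0.03  0.091 1.237]
top rake_grip 0.82 [283. 285.  30.  60.] med [0.362 0.081 0.029] zpct [0.015 0.029 0.091 0.093]
top stick_pot 0.74 [433. 220.  54.  36.] med [ 0.535 -0.282  0.101] zpct [0.016 0.101 0.179 0.205]
top glue_jar 0.89 [255. 136.  23.  22.] med [0.767 0.165 0.069] zpct [0.02  0.069 0.074 0.101]
top glue_jar 0.23 [316. 203.  96.  72.] med [0.554 0.042 0.033] zpct [0.005 0.033 0.038 0.056]
top mallet 0.81 [361. 127.  96.  40.] med [ 0.788 -0.097  0.024] zpct [0.016 0.024 0.029 0.031]
top 0.105 17
[... 1226 characters left out ...]
31.  35.] med [0.778 0.152 0.067] zpct [0.013 0.067 0.073 0.075]
scene glue_jar 0.61 [279. 244.  37.  13.] med [0.584 0.053 0.052] zpct [0.044 0.052 0.055 0.055]
scene mallet 0.77 [292. 368. 121.  93.] med [ 0.79  -0.113  0.025] zpct [0.014 0.025 0.028 0.03 ]
scene 0.105 182 [0.4819 0.2717 0.1192] 0.1214 ((479.7263488769531, 274.7789306640625), (32.8298454284668, 32.39736557006836), 11.545929908752441)
scene 0.055 387 [0.4833 0.2736 0.0624] 0.0622 ((479.7996826171875, 274.1123962402344), (169.198974609375, 29.15943145751953), 15.402828216552734)
scene 0.035 304 [0.4929 0.2633 0.0419] 0.0423 ((482.18121337890625, 273.22698974609375), (172.7003936767578, 73.45028686523438), 11.882146835327148)
```

```bash
cat >> h.py <<'E'
def plan(p,yaw_deg=None):
    """print tool-frame shift to world point p (TCP) and then turn so tool y points at world angle yaw_deg"""
    o=arm.observe(); M=R.from_rotvec(o['ee_rot']).as_matrix()
    d=M.T@(np.array(p)-o['position'])*1000
    print('shift tool mm',np.round(d,1),'dist',round(np.linalg.norm(d),1))
    y=np.degrees(np.arctan2(M[1,1],M[0,1])); print('tool y angle',round(y,2),'tilt z',np.round(M[:,2],4))
    if yaw_deg is not None:
        c,s=np.cos(np.radians(yaw_deg)),np.sin(np.radians(yaw_deg))
        ty=np.array([c,s,0]); tz=np.array([0,0,-1.]); tx=np.cross(ty,tz)
        N=np.stack([tx,ty,tz],1); print('turn rotvec tool deg',np.round(np.degrees(R.from_matrix(M.T@N).as_rotvec()),2))
        print('shift in target axes mm',np.round(N.T@(np.array(p)-o['position'])*1000,1))
E
python3 -c "
from h import *
plan([.46,.276,.25],103)"
```

```text
shift tool mm [-371.3 -237.8  -23.2] dist 441.6
tool y angle 74.77 tilt z [ 0.e+00  1.e-04 -1.e+00]
turn rotvec tool deg [  0.     0.   -28.23]
shift in target axes mm [-214.6 -385.2  -23.2]
```

```bash
python3 -m pendant '[[[-0.037,-0.024,-0.003],[0,0,0],0.09],[[-0.037,-0.024,-0.003],[0,0,0],0.09],[[-0.037,-0.024,-0.003],[0,0,0],0.09],[[-0.037,-0.024,-0.003],[0,0,0],0.09],[[-0.037,-0.024,-0.003],[0,0,0],0.09],[[-0.037,-0.024,-0.003],[0,0,0],0.09],[[-0.037,-0.024,-0.003],[0,0,0],0.09],[[-0.037,-0.024,-0.003],[0,0,0],0.09],[[-0.037,-0.024,0],[0,0,0],0.09],[[-0.037,-0.022,0],[0,0,0],0.09]]'
python3 -m pendant '[[[0,0,0],[0,0,-7],0.09],[[0,0,0],[0,0,-7],0.09],[[0,0,0],[0,0,-7],0.09],[[0,0,0],[0,0,-7.2],0.09],[[0,0,0],[0,0,0],0.09],[[0,0,0],[0,0,0],0.09]]'
python3 - <<'E'
from h import *
plan([.48,.276,.25],103)
o=arm.observe();print(o['joints'])
im,d,T=snap('wrist','w1')
P=cloud(d,T,K('wrist'))
for lo,hi in [(.105,.14),(.055,.075),(.035,.048)]:
        m=(d>0)&(P[...,2]>lo)&(P[...,2]<hi)&(P[...,0]>.35)&(P[...,0]<.65)&(P[...,1]>.17)&(P[...,1]<.36)
        q=P[m]
        if len(q): print(lo,len(q),np.round(np.median(q[:,2]),4),cv2.minAreaRect((q[:,:2]*1000).astype(np.float32)))
E
```

```text
clock: 2.1
position: [0.4596, 0.275, 0.251]
ee_rot: [0.416, 3.113, 0.001]
force: [0.9, 1.3, 0.1]
width: 0.981
clock: 2.85
position: [0.4587, 0.2762, 0.2508]
ee_rot: [-0.35, 3.122, 0.0]
force: [0.2, 0.4, -0.2]
width: 0.98
shift tool mm [-20.8  -4.9   0.8] dist 21.4
tool y angle 102.8 tilt z [ 1.e-04  1.e-04 -1.e+00]
turn rotvec tool deg [ 0.01  0.   -0.2 ]
shift in target axes mm [-20.7  -5.    0.8]
[-0.72940048  0.26696799  0.1110682   1.76395311 -0.03269271  1.11233792
  1.18649777]
0.105 1310 0.1221 ((479.18096923828125, 277.1169738769531), (31.28546714782715, 31.927143096923828), 13.318107604980469)
0.055 1860 0.0624 ((479.1959228515625, 278.25982666015625), (169.6279296875, 31.204288482666016), 17.67214584350586)
0.035 1384 0.0424 ((483.4418640136719, 274.82794189453125), (172.63754272460938, 70.01219940185547), 11.522427558898926)
```

View pics/w1.png

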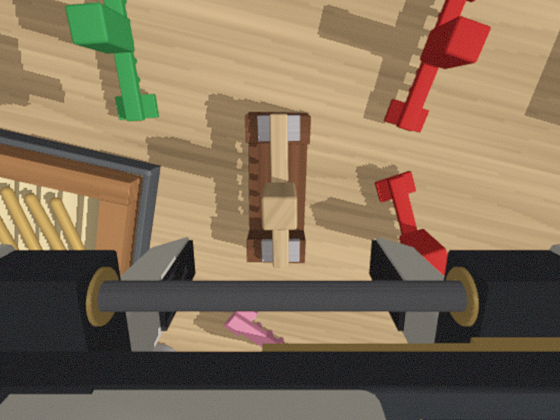

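```bash
python3 - <<'E'
from h import *
plan([.4795,.2765,.078],103.3)
im,d,P,T,k=load('w1')
m=(d>0)&(P[...,2]>.028)&(P[...,2]<.037)&(P[...,1]<.2)&(P[...,1]>0)&(P[...,0]>.4)
q=P[m]*1000
b=q[(q[:,0]>520)&(q[:,0]<660)]; 
for x in range(500,680,20):
    s=q[abs(q[:,0]-x)<10]
    if len(s): print(x,np.round(np.percentile(s[:,1],98)),len(s))
for y in range(60,130,10):
    s=q[abs(q[:,1]-y)<5]
    if len(s): print('y',y,np.round(np.percentile(s[:,0],2)),np.round(s[:,0].max()))
m=(d>0)&(P[...,2]>.04)&(P[...,2]<.075)&(P[...,1]<.2)&(P[...,1]>0)&(P[...,0]>.48)
q=P[m]*1000;
for y in range(60,120,10):
    s=q[abs(q[:,1]-y)<5]
    if len(s): print('tray y',y,np.round(s.min(0)),s.max(0).round(),np.median(s[:,2]))
E
```

```text
shift tool mm [-20.4  -4.3 172.8] dist 174.0
tool y angle 102.83 tilt z [ 0.e+00  1.e-04 -1.e+00]
turn rotvec tool deg [ 0.    0.   -0.47]
shift in target axes mm [-20.4  -4.5 172.8]
500 130.0 1280
520 130.0 187
540 130.0 580
560 130.0 601
580 130.0 531
600 129.0 347
620 122.0 47
y 60 490.0 589.0
y 70 490.0 604.0
y 80 403.0 504.0
y 90 401.0 504.0
y 100 402.0 504.0
y 110 418.0 504.0
y 120 491.0 621.0
tray y 60 [503.  55.  40.] [598.  65.  57.] 52.391626221784506
tray y 70 [503.  65.  40.] [598.  75.  57.] 54.9344221422492
tray y 80 [503.  75.  40.] [529.  85.  57.] 55.0633178306405
tray y 90 [503.  85.  40.] [590.  95.  58.] 55.188860543329056
tray y 100 [503.  95.  40.] [588. 105.  58.] 55.242885586165414
tray y 110 [503. 105.  40.] [607. 115.  57.] 55.22080931096723
```

```bash
python3 -m pendant '[[[-0.0204,-0.0045,0.01],[0,0,-0.5],0.09],[[0,0,0.03],[0,0,0],0.09],[[0,0,0.03],[0,0,0],0.09],[[0,0,0.03],[0,0,0],0.09],[[0,0,0.03],[0,0,0],0.09],[[0,0,0.02],[0,0,0],0.09],[[0,0,0],[0,0,0],0.09],[[0,0,0],[0,0,0],0.09]]'
python3 - <<'E'
from h import *
plan([.4795,.2765,.078],103.3)
snap('wrist','w2'); snap('scene','s2')
E
```

```text
clock: 3.9
position: [0.48, 0.2767, 0.1015]
ee_rot: [-0.367, 3.119, 0.001]
force: [0.0, 0.2, -0.8]
width: 0.98
shift tool mm [ 0.6 -0.1 23.5] dist 23.6
tool y angle 103.43 tilt z [ 9.e-04  6.e-04 -1.e+00]
turn rotvec tool deg [0.02 0.06 0.13]
shift in target axes mm [ 0.6 -0.1 23.5]
```

View pics/w2.png

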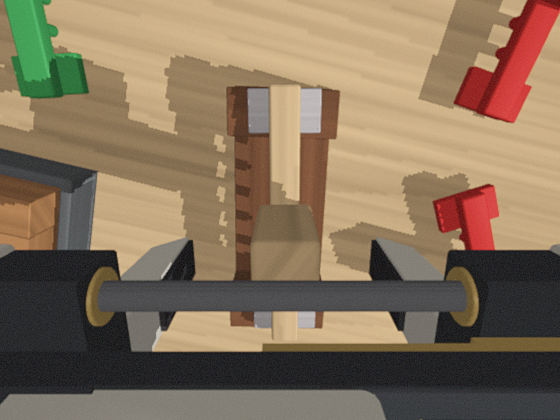

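The handle is centred between the fingers at about (287,240), and the runners are visible at (285,110), so this is the wooden rake. I'll go down and grip.

```bash
python3 -m pendant '[[[0.0006,0,0.012],[0,0,0],0.09],[[0,0,0.0115],[0,0,0],0.09],[[0,0,0],[0,0,0],0.09],[[0,0,0],[0,0,0],0.028],[[0,0,0],[0,0,0],0.028],[[0,0,0],[0,0,0],0.028],[[0,0,0],[0,0,0],0.028],[[0,0,0],[0,0,0],0.028]]' 30
python3 -m pendant '[[[0,0,0],[0,0,0],0.028],[[0,0,0],[0,0,0],0.028],[[0,0,0],[0,0,0],0.028]]'
```

```text
clock: 5.0
position: [0.479, 0.2763, 0.0773]
ee_rot: [-0.368, 3.12, 0.0]
force: [-0.1, -0.1, 0.6]
width: 0.485
clock: 5.38
position: [0.479, 0.2767, 0.0773]
ee_rot: [-0.369, 3.12, 0.001]
force: [0.1, 2.1, 0.6]
width: 0.345
```

```bash
python3 -m pendant '[[[0,0,-0.01],[0,0,0],0.028],[[0,0,-0.02],[0,0,0],0.028],[[0,0,-0.02],[0,0,0],0.028],[[0,0,-0.02],[0,0,0],0.028],[[0,0,0],[0,0,0],0.028],[[0,0,0],[0,0,0],0.028]]'
python3 - <<'E'
from h import *
plan([.5842,-.083,.15],89.45)
o=arm.observe();print(o['force'],o['ft_torque'],o['joints'])
E
```

```text
clock: 6.12
position: [0.4785, 0.2758, 0.1466]
ee_rot: [0.368, -3.119, 0.001]
force: [-0.7, -0.3, -4.1]
width: 0.346
shift tool mm [ -19.3 -373.5   -3.2] dist 374.1
tool y angle 103.46 tilt z [-9.e-04 -7.e-04 -1.e+00]
turn rotvec tool deg [-0.03 -0.05 14.01]
shift in target axes mm [-109.1 -357.8   -3.4]
[-0.69422707 -0.28436199 -4.05183125] [0.02480396 0.01674291 0.01665737] [-0.69796603  0.39905144  0.10489955  1.8562613  -0.05227447  0.89000745
  1.23744426]
```

```bash
python3 -m pendant '[[[0,0,0],[0,0,5],0.028],[[0,0,-0.003],[0,0,5],0.028],[[0,0,0],[0,0,4],0.028],[[-0.01,-0.02,0],[0,0,0],0.028],[[-0.012,-0.035,0],[0,0,0],0.028],[[-0.012,-0.04,0],[0,0,0],0.028],[[-0.012,-0.04,0],[0,0,0],0.028],[[-0.012,-0.04,0],[0,0,0],0.028],[[-0.012,-0.04,0],[0,0,0],0.028],[[-0.012,-0.04,0],[0,0,0],0.028]]'
python3 -m pendant '[[[-0.012,-0.04,0],[0,0,0],0.028],[[-0.012,-0.035,0],[0,0,0],0.028],[[-0.01,-0.02,0],[0,0,0],0.028],[[0,0,0],[0,0,0],0.028],[[0,0,0],[0,0,0],0.028]]'
python3 - <<'E'
from h import *
plan([.5842,-.083,.12],89.45)
o=arm.observe();print(o['force'],o['ft_torque'],o['joints'])
snap('top','t3'); snap('scene','s3'); snap('wrist','w3')
im,d,P,T,k=load('t3')
for lo,hi in [(.185,.22),(.12,.15)]:
    m=(d>0)&(P[...,2]>lo)&(P[...,2]<hi)&(P[...,0]>.45)&(P[...,0]<.7)&(P[...,1]>-.17)&(P[...,1]<.0)
    print(m.sum())
E
cat > /tmp/a.py <<'E'
import cv2,numpy as np
a=cv2.imread('pics/s3.png')[200:350,170:370];b=cv2.imread('pics/w3.png');
cv2.imwrite('pics/m3.png',np.hstack([cv2.resize(a,(400,300),interpolation=2),cv2.resize(b,(400,300))]))
E
python3 /tmp/a.py
```

```text
clock: 7.38
position: [0.5581, 0.0191, 0.1491]
ee_rot: [-0.015, -3.14, 0.001]
force: [0.1, -0.1, -3.6]
width: 0.348
clock: 8.0
position: [0.5913, -0.0733, 0.1496]
ee_rot: [-0.012, -3.14, -0.002]
force: [0.3, 0.7, -4.0]
width: 0.349
shift tool mm [ 7.  -9.8 29.6] dist 31.9
tool y angle 89.54 tilt z [-0.0013  0.001  -1.    ]
turn rotvec tool deg [ 0.06 -0.08  0.09]
shift in target axes mm [ 7.  -9.8 29.6]
[ 0.29735784  0.71782927 -4.03806291] [0.03465297 0.03531195 0.03726831] [-0.13614293  0.46435395  0.24114868  1.75371832 -0.13388433  0.94085844
  1.72247781]
9
177
```

View pics/m3.png

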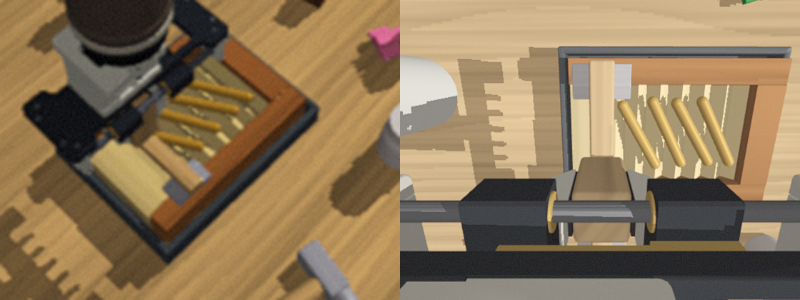

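```bash
python3 -m pendant '[[[0.0035,-0.005,0.01],[0,0,0],0.028],[[0.0035,-0.005,0.01],[0,0,0],0.028],[[0,0,0.01],[0,0,0],0.028],[[0,0,0.008],[0,0,0],0.028],[[0,0,0],[0,0,0],0.028],[[0,0,0],[0,0,0],0.028]]'
python3 - <<'E'
from h import *
plan([.5842,-.083,.09],89.45)
o=arm.observe();print(o['force'],o['ft_torque'])
E
```

```text
clock: 8.9
position: [0.5849, -0.0847, 0.1124]
ee_rot: [0.014, 3.141, 0.0]
force: [0.2, -1.1, -3.0]
width: 0.345
shift tool mm [ 0.7  1.7 22.4] dist 22.4
tool y angle 89.47 tilt z [ 3.e-04  0.e+00 -1.e+00]
turn rotvec tool deg [0.   0.02 0.02]
shift in target axes mm [ 0.7  1.7 22.4]
[ 0.1648927  -1.14566337 -3.0415686 ] [-0.0185575   0.03738106  0.07173179]
```

```bash
python3 -m pendant '[[[0,0,0.003],[0,0,0],0.028],[[0,0,0.003],[0,0,0],0.028],[[0,0,0],[0,0,0],0.028]]'
for i in 1 ; do python3 -m pendant '[[[0,0,0.0015],[0,0,0],0.028],[[0,0,0],[0,0,0],0.028]]'; done
python3 -m pendant '[[[0,0,0.0015],[0,0,0],0.028],[[0,0,0],[0,0,0],0.028]]'
python3 -m pendant '[[[0,0,0.0015],[0,0,0],0.028],[[0,0,0],[0,0,0],0.028]]'
```

```text
clock: 9.28
position: [0.5844, -0.0847, 0.106]
ee_rot: [-0.015, -3.141, -0.0]
force: [-0.1, -0.1, -3.4]
width: 0.342
clock: 9.52
position: [0.5846, -0.0848, 0.1046]
ee_rot: [-0.015, -3.141, -0.0]
force: [-1.0, -0.2, -3.7]
width: 0.345
clock: 9.78
position: [0.5845, -0.0847, 0.1031]
ee_rot: [-0.015, -3.141, -0.0]
force: [0.2, -0.1, -3.9]
width: 0.345
clock: 10.02
position: [0.5846, -0.0848, 0.1016]
ee_rot: [-0.015, -3.141, -0.0]
force: [0.0, -0.4, -3.9]
width: 0.347
```

```bash

python3 -m pendant '[[[0,0,0.0015],[0,0,0],0.028],[[0,0,0.0015],[0,0,0],0.028],[[0,0,0],[0,0,0],0.028]]'
python3 -m pendant '[[[0,0,0.0015],[0,0,0],0.028],[[0,0,0],[0,0,0],0.028]]'
python3 -m pendant '[[[0,0,0.0015],[0,0,0],0.028],[[0,0,0],[0,0,0],0.028]]'
python3 -m pendant '[[[0,0,0.001],[0,0,0],0.028],[[0,0,0],[0,0,0],0.028]]'
python3 -m pendant '[[[0,0,0.001],[0,0,0],0.028],[[0,0,0],[0,0,0],0.028]]'
python3 -m pendant '[[[0,0,0.001],[0,0,0],0.028],[[0,0,0],[0,0,0],0.028]]'
```

```text
clock: 10.4
position: [0.5845, -0.0847, 0.0985]
ee_rot: [-0.015, -3.141, -0.0]
force: [-0.3, 0.1, -3.1]
width: 0.35
clock: 10.65
position: [0.5845, -0.0847, 0.0971]
ee_rot: [-0.015, -3.141, -0.0]
force: [0.4, 0.1, -3.7]
width: 0.348
clock: 10.9
position: [0.5845, -0.0847, 0.0956]
ee_rot: [-0.015, -3.141, -0.0]
force: [-0.2, 0.1, -3.0]
width: 0.345
clock: 11.15
position: [0.5846, -0.0847, 0.0947]
ee_rot: [-0.015, -3.141, -0.0]
force: [0.8, 0.2, -3.3]
width: 0.345
clock: 11.4
position: [0.5845, -0.0847, 0.0936]
ee_rot: [-0.015, -3.141, -0.0]
force: [-0.5, 0.1, -4.0]
width: 0.346
clock: 11.65
position: [0.5845, -0.0847, 0.0926]
ee_rot: [-0.015, -3.141, -0.0]
force: [-0.8, -0.1, -3.8]
width: 0.346
```

```bash

python3 -m pendant '[[[0,0,0.001],[0,0,0],0.028],[[0,0,0],[0,0,0],0.028]]'
python3 -m pendant '[[[0,0,0.001],[0,0,0],0.028],[[0,0,0],[0,0,0],0.028]]'
python3 -m pendant '[[[0,0,0.0005],[0,0,0],0.028],[[0,0,0],[0,0,0],0.028]]'
```

```text
clock: 11.9
position: [0.5845, -0.0847, 0.0916]
ee_rot: [-0.015, -3.141, -0.0]
force: [0.8, 0.1, -4.5]
width: 0.345
clock: 12.15
position: [0.5845, -0.0847, 0.0906]
ee_rot: [-0.015, -3.141, -0.0]
force: [0.5, -0.3, -3.5]
width: 0.348
clock: 12.4
position: [0.5846, -0.0848, 0.0902]
ee_rot: [-0.015, -3.142, -0.0]
force: [0.4, -0.1, -3.4]
width: 0.346
```

```bash
cat > f.py <<'E'
from h import *
F=[]
for i in range(4):
    arm.get_image('top'); o=arm.observe(); F.append(np.r_[o['force'],o['ft_torque']])
print('F',np.round(np.mean(F,0),2),'z',round(o['position'][2],4),'sd',np.round(np.std(F,0)[2],2))
E
python3 f.py
```

```text
F [-0.05 -0.2  -3.15  0.03 -0.02  0.01] z 0.0903 sd 0.62
```

```bash

python3 -m pendant '[[[0,0,0.0007],[0,0,0],0.028],[[0,0,0],[0,0,0],0.028]]'; python3 f.py
python3 -m pendant '[[[0,0,0.0007],[0,0,0],0.028],[[0,0,0],[0,0,0],0.028]]'; python3 f.py
```

```text
clock: 12.85
position: [0.5847, -0.0848, 0.0896]
ee_rot: [0.015, 3.141, 0.0]
force: [0.1, -0.4, -2.4]
width: 0.347
F [-0.15 -0.31 -2.68 -0.   -0.02 -0.02] z 0.0896 sd 0.26
clock: 13.3
position: [0.5847, -0.0848, 0.089]
ee_rot: [0.015, 3.141, 0.0]
force: [-1.1, -0.1, 0.1]
width: 0.348
F [-0.95 -0.16 -0.51  0.    0.11  0.02] z 0.0889 sd 0.38
```

```bash

python3 -m pendant '[[[0,0,0.0005],[0,0,0],0.028],[[0,0,0],[0,0,0],0.028]]'; python3 f.py
python3 -m pendant '[[[0,0.003,0],[0,0,0],0.028],[[0,0.004,0],[0,0,0],0.028],[[0,0.004,0],[0,0,0],0.028],[[0,0.004,0],[0,0,0],0.028],[[0,0.004,0],[0,0,0],0.028],[[0,0.004,0],[0,0,0],0.028]]'
python3 f.py
```

```text
clock: 13.75
position: [0.5847, -0.0847, 0.0884]
ee_rot: [0.015, 3.141, 0.0]
force: [-1.4, 1.2, 1.1]
width: 0.35
F [-1.43  0.5   1.6   0.02  0.22 -0.01] z 0.0884 sd 0.33
clock: 14.7
position: [0.5849, -0.0615, 0.0884]
ee_rot: [0.015, 3.141, -0.0]
force: [1.0, -2.5, 2.8]
width: 0.346
F [ 0.12 -0.73  2.23 -0.43 -0.1  -0.03] z 0.0883 sd 0.33
```

```bash

python3 -m pendant '[[[0,0.004,-0.0002],[0,0,0],0.028],[[0,0.004,0],[0,0,0],0.028],[[0,0.004,0],[0,0,0],0.028],[[0,0.004,0],[0,0,0],0.028],[[0,0.004,0],[0,0,0],0.028],[[0,0.004,0],[0,0,0],0.028],[[0,0.003,0],[0,0,0],0.028]]'
python3 f.py; python3 -c "
from h import *
snap('wrist','w4')"
```

```text
clock: 15.78
position: [0.5851, -0.0344, 0.0885]
ee_rot: [-0.014, -3.142, -0.0]
force: [-0.1, -3.5, 1.3]
width: 0.346
F [-0.04 -1.27  1.83 -0.38 -0.08 -0.02] z 0.0885 sd 0.55
```

View pics/w4.png

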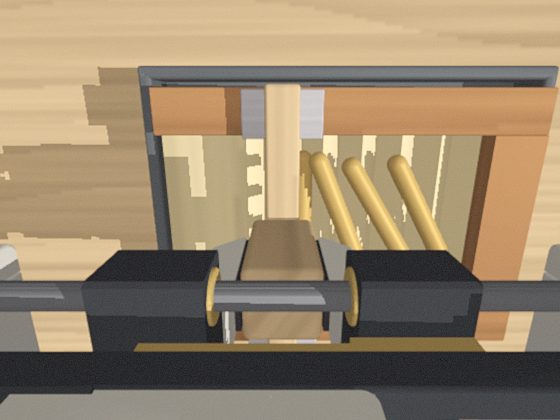

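The first rod has been squared up against the teeth at (305,190). The other three are still askew ahead of it, so I'm continuing the stroke.

```bash

python3 -m pendant '[[[0,0.004,0],[0,0,0],0.028],[[0,0.004,0],[0,0,0],0.028],[[0,0.004,0],[0,0,0],0.028],[[0,0.004,0],[0,0,0],0.028],[[0,0.004,0],[0,0,0],0.028],[[0,0.004,0],[0,0,0],0.028],[[0,0.002,0],[0,0,0],0.028]]'
python3 f.py; python3 -c "
from h import *
snap('wrist','w5')"
```

```text
clock: 16.9
position: [0.5853, -0.0083, 0.0885]
ee_rot: [0.014, 3.142, 0.0]
force: [-0.5, -3.3, 2.1]
width: 0.349
F [ 0.03 -1.29  1.36 -0.38 -0.07 -0.02] z 0.0885 sd 0.5
```

View pics/w5.png

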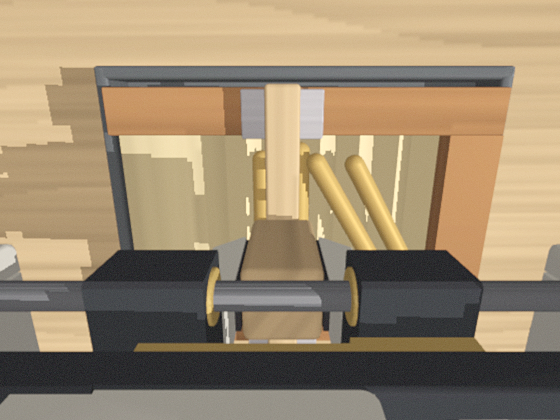

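Rod 1 is now down in a groove behind the bar at (260,190), and rod 2 is lined up at (303,190). I'll keep going.

```bash

python3 -m pendant '[[[0,0.004,0],[0,0,0],0.028],[[0,0.004,0],[0,0,0],0.028],[[0,0.004,0],[0,0,0],0.028],[[0,0.004,0],[0,0,0],0.028],[[0,0.004,0],[0,0,0],0.028],[[0,0.004,0],[0,0,0],0.028],[[0,0.002,0],[0,0,0],0.028]]'
python3 f.py; python3 -c "
from h import *
snap('wrist','w6')"
```

```text
clock: 18.02
position: [0.5856, 0.0177, 0.0885]
ee_rot: [-0.014, -3.142, -0.0]
force: [-0.3, -3.2, 1.8]
width: 0.347
F [ 0.54 -0.86  1.5  -0.37 -0.06 -0.04] z 0.0885 sd 0.14
```

View pics/w6.png

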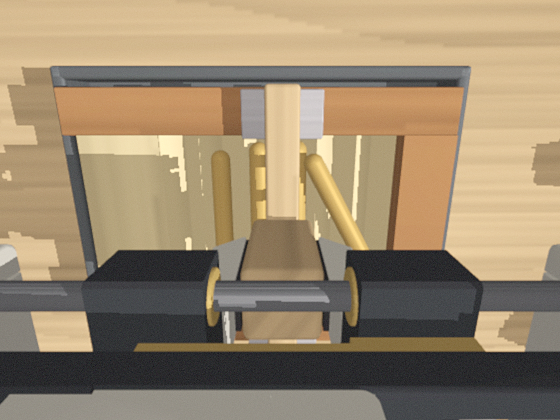

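```bash

python3 -m pendant '[[[0,0.004,0],[0,0,0],0.028],[[0,0.004,0],[0,0,0],0.028],[[0,0.004,0],[0,0,0],0.028],[[0,0.004,0],[0,0,0],0.028],[[0,0.004,0],[0,0,0],0.028],[[0,0.004,0],[0,0,0],0.028],[[0,0.002,0],[0,0,0],0.028]]'
python3 f.py; python3 -c "
from h import *
snap('wrist','w7')"
```

```text
clock: 19.15
position: [0.5858, 0.0437, 0.0885]
ee_rot: [-0.014, -3.142, -0.0]
force: [0.8, -3.0, 0.9]
width: 0.347
F [-0.04 -0.83  1.64 -0.4  -0.06 -0.02] z 0.0886 sd 0.36
```

View pics/w7.png

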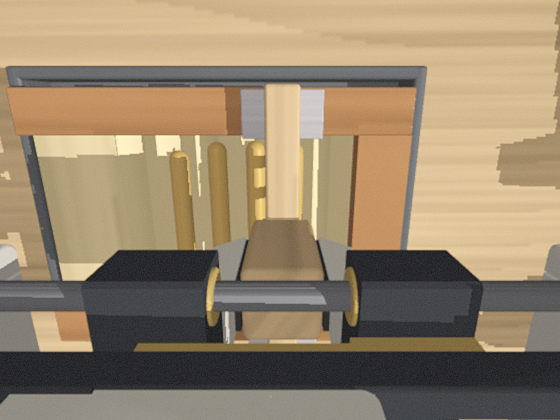

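```bash

python3 -m pendant '[[[0,0.004,0],[0,0,0],0.028],[[0,0.004,0],[0,0,0],0.028],[[0,0.004,0],[0,0,0],0.028],[[0,0.004,0],[0,0,0],0.028],[[0,0.004,0],[0,0,0],0.028],[[0,0.002,0],[0,0,0],0.028],[[0,0,0],[0,0,0],0.028],[[0,0,0],[0,0,0],0.028]]'
python3 f.py; python3 -c "
from h import *
snap('wrist','w8')"
```

```text
clock: 20.4
position: [0.586, 0.0658, 0.0886]
ee_rot: [0.014, 3.142, 0.001]
force: [-0.6, -1.1, 1.1]
width: 0.347
F [-0.1   0.14  1.44  0.05 -0.05 -0.  ] z 0.0885 sd 0.43
```

View pics/w8.png

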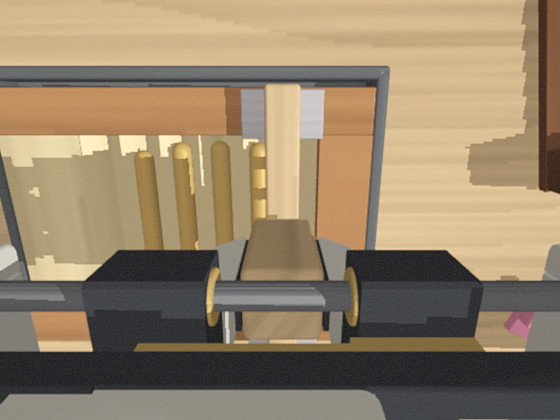

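All four rods are parallel, at columns 147, 185, 222 and 258. I'll lift off and check.

```bash

python3 -m pendant '[[[0,0,-0.001],[0,0,0],0.028],[[0,0,-0.002],[0,0,0],0.028],[[0,0,-0.008],[0,0,0],0.028],[[0,0,-0.015],[0,0,0],0.028],[[0,0,-0.02],[0,0,0],0.028],[[0,0,-0.015],[0,0,0],0.028],[[0,0,0],[0,0,0],0.028]]'
python3 -m pendant '[[[0,0.02,0],[0,0,0],0.028],[[0,0.04,0],[0,0,0],0.028],[[0,0.04,0],[0,0,0],0.028],[[0,0.03,0],[0,0,0],0.028],[[0,0.02,0],[0,0,0],0.028],[[0,0,0],[0,0,0],0.028]]'
cat > chk.py <<'E'
from h import *
import sys
c=np.array([.585,.005]);th=np.radians(-.55);Rm=np.array([[np.cos(th),-np.sin(th)],[np.sin(th),np.cos(th)]])
tag=sys.argv[1]
for n in ['top','scene']:
    snap(n,n+tag); im,d,P,T,k=load(n+tag)
    tot={}
    for r in arm.masks_of(n,'rod0_mid'):
        q=P[r['pixels']]; q=q[(q[:,2]>.03)&(q[:,2]<.06)]
        if len(q)<15: print(n,'skip',r['conf'],r['rect']);continue
        L=(q[:,:2]-c)@Rm*1000
        (cc,sz,a)=cv2.minAreaRect(L.astype(np.float32))
        e=np.linalg.svd(L-L.mean(0),full_matrices=0)[2][0]
        print(n,round(r['conf'],2),np.round(r['rect']),'cradle xy',np.round(cc,1),'size',np.round(sz),'ang',round(float(np.degrees(np.arctan(e[1]/e[0]))),1),'z med/max',np.round(np.median(q[:,2]),4),np.round(np.percentile(q[:,2],97),4))
a=cv2.imread(f'pics/top{tag}.png')[155:250,255:370];b=cv2.imread(f'pics/scene{tag}.png')[200:335,185:340]
cv2.imwrite(f'pics/m{tag}.png',np.hstack([cv2.resize(a,(400,330),interpolation=2),cv2.resize(b,(400,330),interpolation=2)]))
E
python3 chk.py 9
```

```text
clock: 21.52
position: [0.587, 0.0653, 0.1512]
ee_rot: [0.015, 3.139, 0.001]
force: [0.1, -0.2, -4.3]
width: 0.344
clock: 22.28
position: [0.5866, 0.2176, 0.1488]
ee_rot: [-0.01, -3.141, -0.001]
force: [0.3, -0.1, -2.8]
width: 0.347
top 0.46 [322. 204.   1.  34.] cradle xy [ -1.8 -24.8] size [79. 12.] ang -0.5 z med/max 0.0424 0.0471
top 0.15 [431. 221.  48.  36.] cradle xy [ -50.1 -268.9] size [75. 25.] ang 12.5 z med/max 0.0457 0.059
scene 0.71 [254. 268.  32.  26.] cradle xy [ -1.4 -26.4] size [89. 21.] ang -0.3 z med/max 0.0411 0.0454
scene 0.67 [277. 248.  32.  24.] cradle xy [-5.3 44.9] size [14. 84.] ang -0.1 z med/max 0.0424 0.0459
scene 0.3 [262. 292. 132.  82.] cradle xy [-1.4 -4.1] size [246. 192.] ang 56.7 z med/max 0.0345 0.0376
```

View pics/m9.png

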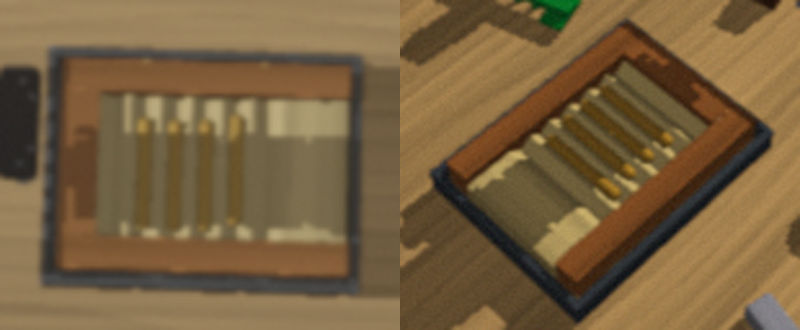

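```bash
python3 - <<'E'
from h import *
c=np.array([.585,.005]);th=np.radians(-.55);Rm=np.array([[np.cos(th),-np.sin(th)],[np.sin(th),np.cos(th)]])
for n in ['top9','scene9']:
    im,d,P,T,k=load(n)
    hsv=cv2.cvtColor(im,cv2.COLOR_RGB2HSV)
    L=(P[...,:2]-c)@Rm*1000
    m=(d>0)&(abs(L[...,0])<54)&(L[...,1]>-60)&(L[...,1]<80)&(P[...,2]>.03)&(P[...,2]<.052)&(hsv[...,1]>125)
    if n=='top9': print(hsv[200:208:4,285:335:2].reshape(-1,3)[:25].tolist())
    for g in [-50,-26,-2,22,46,70]:
        s=m&(abs(L[...,1]-g)<11)
        q=L[s]; 
        if len(q)<20: print(n,g,len(q));continue
        e=np.linalg.svd(q-q.mean(0),full_matrices=0)[2][0]
        print(n,g,len(q),'x',np.percentile(q[:,0],[2,98]).round(),'y',q[:,1].mean().round(1),q[:,1].std().round(1),'ang',np.degrees(np.arctan(e[1]/e[0])).round(1),'zmax',np.percentile(P[s][:,2],95).round(4))
plan([.4825,.275,.15],102)
E
```

```text
[[21, 98, 112], [21, 97, 110], [21, 98, 109], [21, 96, 112], [20, 102, 110], [19, 146, 103], [19, 150, 104], [20, 102, 107], [21, 96, 111], [20, 126, 103], [20, 153, 105], [20, 118, 104], [21, 96, 111], [21, 108, 106], [20, 147, 104], [20, 141, 103], [20, 99, 111], [20, 100, 112], [20, 139, 101], [20, 152, 106], [20, 110, 109], [21, 96, 112], [21, 96, 112], [20, 96, 111], [21, 99, 111]]
top9 -50 0
top9 -26 123 x [-42.  39.] y -25.6 3.1 ang 0.5 zmax 0.0466
top9 -2 124 x [-48.  34.] y -1.5 3.0 ang 1.2 zmax 0.0463
top9 22 120 x [-47.  33.] y 22.6 3.1 ang 1.0 zmax 0.0467
top9 46 118 x [-46.  35.] y 46.3 3.1 ang -0.2 zmax 0.0464
top9 70 0
scene9 -50 71 x [-51.  47.] y -48.6 5.4 ang 1.7 zmax 0.0418
scene9 -26 273 x [-45.  42.] y -27.6 5.0 ang 0.2 zmax 0.045
scene9 -2 271 x [-48.  42.] y -3.6 5.3 ang 0.9 zmax 0.0452
scene9 22 248 x [-50.  42.] y 20.4 5.0 ang 1.5 zmax 0.0453
scene9 46 259 x [-49.  46.] y 44.2 5.3 ang 0.8 zmax 0.0453
scene9 70 87 x [-54.  47.] y 72.4 6.4 ang 1.1 zmax 0.0492
shift tool mm [105.8  60.3  -0.6] dist 121.8
tool y angle 89.34 tilt z [-1.e-04 -1.e-03 -1.e+00]
turn rotvec tool deg [-5.000e-02 -1.000e-02 -1.266e+01]
shift in target axes mm [90.  82.  -0.5]
```

All four rods are seated: at cradle y of about -26, -2, 22 and 46, x of about -5, near-zero angle, and with level tops. I'm returning the rake now.

```bash

python3 -m pendant '[[[0,0,0],[0,0,-5],0.028],[[0,0,0],[0,0,-4],0.028],[[0,0,0],[0,0,-3.4],0.028],[[0.015,0.014,0],[0,0,0],0.028],[[0.03,0.027,0],[0,0,0],0.028],[[0.03,0.027,0],[0,0,0],0.028],[[0.014,0.014,0],[0,0,0],0.028],[[0,0,0],[0,0,0],0.028],[[0,0,0],[0,0,0],0.028]]'
python3 - <<'E'
from h import *
plan([.483,.2747,.0785],101.7)
snap('wrist','w10')
E
```

```text
clock: 23.6
position: [0.4845, 0.2763, 0.1498]
ee_rot: [-0.322, 3.124, -0.001]
force: [-0.2, 1.2, -3.4]
width: 0.345
shift tool mm [ 1.9 -1.2 71.3] dist 71.3
tool y angle 101.78 tilt z [ 1.2e-03 -3.0e-04 -1.0e+00]
turn rotvec tool deg [-0.03  0.06  0.08]
shift in target axes mm [ 1.8 -1.3 71.3]
```

View pics/w10.png

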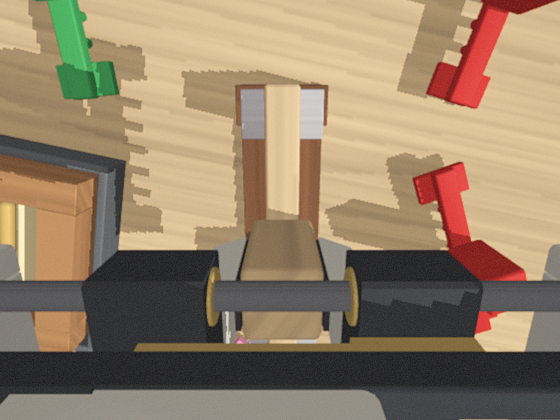

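The rake sits centred over the rack in this view. I'll lower it.

```bash

python3 -m pendant '[[[0.0018,-0.0013,0.01],[0,0,0],0.028],[[0,0,0.015],[0,0,0],0.028],[[0,0,0.015],[0,0,0],0.028],[[0,0,0.015],[0,0,0],0.028],[[0,0,0.01],[0,0,0],0.028],[[0,0,0.003],[0,0,0],0.028],[[0,0,0],[0,0,0],0.028],[[0,0,0],[0,0,0],0.028]]'
python3 f.py
python3 -m pendant '[[[0,0,0.001],[0,0,0],0.028],[[0,0,0.001],[0,0,0],0.028],[[0,0,0],[0,0,0],0.028]]'
python3 f.py
```

```text
clock: 24.65
position: [0.4823, 0.2758, 0.0821]
ee_rot: [-0.325, 3.124, 0.001]
force: [-0.3, -0.4, -3.2]
width: 0.346
F [ 0.26 -0.05 -3.55  0.03  0.05  0.02] z 0.0819 sd 0.37
clock: 25.22
position: [0.4819, 0.2755, 0.0794]
ee_rot: [0.325, -3.125, 0.0]
force: [-0.1, -0.5, -3.4]
width: 0.35
F [ 0.35 -0.12 -3.57  0.01  0.    0.  ] z 0.0795 sd 0.18
```

```bash

python3 -m pendant '[[[0,0,0.001],[0,0,0],0.028],[[0,0,0.0007],[0,0,0],0.028],[[0,0,0],[0,0,0],0.028]]'
python3 f.py
python3 -m pendant '[[[0,0,0.0004],[0,0,0],0.028],[[0,0,0],[0,0,0],0.028]]'
python3 f.py
```

```text
clock: 25.8
position: [0.4819, 0.2755, 0.0778]
ee_rot: [0.325, -3.125, 0.0]
force: [-0.1, 0.3, -3.4]
width: 0.345
F [ 0.    0.16 -3.78  0.02  0.02  0.  ] z 0.0778 sd 0.24
clock: 26.25
position: [0.4819, 0.2756, 0.0774]
ee_rot: [0.325, -3.125, -0.0]
force: [0.9, 0.5, -3.3]
width: 0.348
F [ 0.34  0.02 -3.65  0.06  0.    0.02] z 0.0774 sd 0.29
```

```bash

python3 -m pendant '[[[0,0,0.0004],[0,0,0],0.028],[[0,0,0],[0,0,0],0.028]]'
python3 f.py
python3 -m pendant '[[[0,0,0.0004],[0,0,0],0.028],[[0,0,0],[0,0,0],0.028]]'
python3 f.py
```

```text
clock: 26.7
position: [0.482, 0.2756, 0.0773]
ee_rot: [-0.325, 3.125, 0.0]
force: [-2.2, -0.9, 1.9]
width: 0.346
F [-2.18 -0.82  3.49 -0.26  0.37  0.02] z 0.0773 sd 0.89
clock: 27.15
position: [0.482, 0.2756, 0.0773]
ee_rot: [-0.325, 3.124, 0.0]
force: [-3.6, -2.8, 9.5]
width: 0.35
F [-4.25 -1.83  9.83 -0.56  0.74 -0.01] z 0.0773 sd 0.45
```

Contact at TCP z 0.0773, the same as at pick-up. I'll ease off the press slightly, release, and back straight up.

```bash

python3 -m pendant '[[[0,0,-0.0004],[0,0,0],0.028],[[0,0,-0.0002],[0,0,0],0.045],[[0,0,0],[0,0,0],0.06],[[0,0,0],[0,0,0],0.08],[[0,0,0],[0,0,0],0.088],[[0,0,0],[0,0,0],0.088],[[0,0,0],[0,0,0],0.088],[[0,0,0],[0,0,0],0.088]]'
python3 -m pendant '[[[0,0,-0.01],[0,0,0],0.088],[[0,0,-0.02],[0,0,0],0.088],[[0,0,-0.03],[0,0,0],0.088],[[0,0,-0.04],[0,0,0],0.088],[[0,0,-0.04],[0,0,0],0.088],[[0,0,-0.04],[0,0,0],0.088],[[0.02,0,0],[0,0,0],0.088],[[0,0,0],[0,0,0],0.088]]'
python3 - <<'E'
from h import *
for n in ['wrist','top']:
    snap(n,n+'11')
    im,d,P,T,k=load(n+'11')
    for lo,hi in [(.105,.14),(.035,.048)]:
        m=(d>0)&(P[...,2]>lo)&(P[...,2]<hi)&(P[...,0]>.35)&(P[...,0]<.65)&(P[...,1]>.17)&(P[...,1]<.36)
        q=P[m]
        if len(q): print(n,lo,len(q),np.round(np.median(q[:,2]),4),cv2.minAreaRect((q[:,:2]*1000).astype(np.float32)))
E
```

```text
clock: 28.35
position: [0.482, 0.2755, 0.0772]
ee_rot: [-0.325, 3.125, 0.0]
force: [-0.0, 0.5, -0.5]
width: 0.952
clock: 29.35
position: [0.4616, 0.2714, 0.2584]
ee_rot: [-0.326, 3.124, 0.001]
force: [1.0, 0.7, -1.7]
width: 0.959
wrist 0.105 1252 0.1221 ((482.6827087402344, 274.7412414550781), (31.367835998535156, 31.897031784057617), 11.338251113891602)
wrist 0.035 1421 0.0423 ((483.14764404296875, 274.36810302734375), (171.4017333984375, 69.94532775878906), 11.714354515075684)
top 0.035 258 0.0425 ((483.566650390625, 276.2779235839844), (171.66590881347656, 71.1748046875), 11.66808795928955)
```

View pics/wrist11.png

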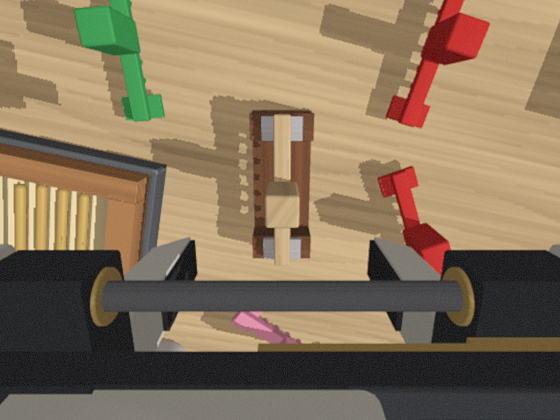

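The rake stands centred on its rack at (282,195), with its handle top at 0.122 m. The rods lie parallel at columns 20 to 82. I'm handing the job in.

```bash
python3 -c "
from h import *
print(arm.sign_off())"
```

```text
the job is handed in; nothing more can be done
None
```

The job is done and handed in at about 29 s. I took the wooden rake from its rack and found the tray rails by touch, with contact at TCP z ≈ 0.090. I drew the rake over the grooves in one stroke, from cradle y ≈ -90 mm to ≈ +61 mm, then stood it back on the rack.

- **Pressing force:** averaged readings at pauses in the stroke came to about 5–6 N on the rails. The highest single reading was about 6.5 N, against the 15 N limit.
- **Rods:** the top view shows all four down in separate grooves, at cradle y ≈ -26, -2, 22 and 46 mm. Their centres are about 2–7 mm off the middle in x, their angles are 1.2° or less, and their tops are level. I measured this after the stroke, before putting the rake back; the last wrist picture shows them still parallel.
- **Rake:** it is released on the rack. The wrist camera put the handle about 1 mm from the rack's middle and within 0.5° of its length.
- **Disagreement:** the scene camera read the rods about 2 mm lower in y than the top camera, and up to 1.5° askew. The 2 mm is within the stated calibration error, and both cameras put the same rods in the same grooves.
- **Bystanders:** I kept the arm clear of them but did not measure them again at the end.

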